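# Open the portion gauge by five clicks and clamp it

## Task

Set the dough portion gauge wider: from where it stands now, turn its black click dial exactly five clicks clockwise (seen from above), counting the clicks by feel, and leave it resting in that click. Then flip the gauge's cam lever right over until it snaps shut and clamps the rod, without shifting the dessert cup, the shaker and the stack of paper cups that stand next to it.

Things in the scene. Friction and masses are not known exactly. Their poses are not given: they have to be found in the camera images.
- gauge: fixed bench fixture: grey base plate 150 x 360 x 14 mm (x by y); at its -y end a 64 mm high aluminium gearbox with the dial; a steel rod along y with a stop plate, drawn to -y by the dial; at its +y end the clamp block with the cam lever. All but the open lever and the dial stays below 93 mm. Origin: centre of the underside, z up, x away from the robot at yaw 0
- dial_grip (a point): grip point on the dial's upright axis, 104 mm above the worktop. Dial: black 66 mm disc with a straight bar 62 mm long, 16 mm wide, from 78 to 118 mm above the worktop. x points along the bar to its white-marked end, z up; turns with the dial. Starts resting in a click next to its counter-clockwise end stop, at a different angle each run; 8 clicks of travel, no scale
- dial_mark (a point): point at the bar's white-marked end, 30 mm from the axis, level with the grip point. Clicks are evenly spaced, 20 to 40 degrees apart (spacing not known beforehand). Turning clockwise, the resisting torque rises to about 0.25 N m, falls to zero at the crest, then pulls the dial on into the next click, where it is zero again; let go, the dial falls into the nearest click
- lever_pivot (a point): centre of the cam lever's pivot pin, on the clamp block, 78 mm above the worktop; fixed. The pin lies along the gauge's x axis; axes as the gauge's
- lever_tip (a point): point in the middle of the cam lever's pad, 80 mm from the pivot, 15 mm from the lever's end; swings with the lever. Straight flat dark steel bar, 18 mm wide (along the pin) and 10 mm thick, its pad 24 x 12 mm. Open, it stands up and leans 20 degrees outward (to the gauge's +y)
- lever (a joint): cam lever angle: 0 open, grows as it swings over inward (to the gauge's -y) and down; 1.83 rad shut, lying almost flat and pointing to the gauge's -y. It resists with up to 5 N at the pad until about 1.25 rad, goes over centre there and snaps shut of itself; let go earlier, it springs back open. Can be pushed with shut fingers
- dessert_cup_03: cream-coloured filled dessert cup, 59 mm wide, 43 mm high, standing in front of the gauge; loose, to be left alone; origin at the centre of its underside
- flour_shaker: grey metal shaker with a domed top, 69 mm wide, 106 mm high, behind the gauge; loose, to be left alone; origin at the centre of its underside
- cup_sleeve: nested stack of empty cream-coloured paper cups, 60 mm wide, 86 mm high, behind the gauge; loose, to be left alone; origin at the centre of its underside
- stop_rod: steel rod along the gauge's y axis (16 mm thick, 40 mm above the worktop) with the upright stop plate on it; the dial draws it to the gauge's -y, the same small step of about 1 to 3 mm for each click; not to be handled. Origin: at the start that of the gauge; axes as the gauge's

How it is judged:
By the outcome, as a careful person would: the job done as asked, in the order asked, and still so for the second after the job is handed in, with the robot touching nothing.
It also fails if it takes over 67 s, if anything falls off the work surface, if the arm or the gripper's body presses on something with over 40 N, if the wrist force passes 120 N, or if a joint passes its speed limit or range.

## Robot

A 7-joint arm with a two-finger parallel gripper is mounted at the origin on a cart in front of the work surface, level with it; the furniture and walls round the work are solid. World frame = base frame: x ahead of the robot, y to its left, z up, the work surface at z = 0. Lengths are in m, angles in rad, forces in N, time in s.
With the tool pointing down it reaches from about 0.4 to 0.875 m from the base axis. Payload 19.3 kg.
Tool frame: the origin (TCP) lies at the very end of the fingers, on their centre line; the grasp point (between the pads) lies bot.grasp_offset behind it (bot.grasp_offset is the distance from the TCP to the grasp point, in m); z points along the fingers, y is the direction in which the jaws open and shut (so a half turn about z gives the same grasp; the last joint's range is limited). The gripper opens to 85 mm and grips with 20 to 120 N. Pads are 22 mm wide; open, the fingers measure 114 mm over their backs; the gripper's body (76 mm by 85 mm) begins 54 mm behind the grasp point. The pads swing forward as they close: fully open they stand 13 mm farther back than shut.
Start: joints at [-1.228, 0.521, -0.036, 1.599, 0.021, 1.021, -0.113], TCP at [0.251, 0.572, 0.231] pointing down, gripper open.
Joint ranges: [-2.91, 2.91], [-0.3, 2.13], [-1.5, 1.42], [0.17, 2.43], [-1.26, 4.41], [0.16, 1.93], [-2.52, 2.52]. Speed limits (rad/s): [1.89, 1.89, 2.39, 2.39, 3.01, 3.01, 3.01].

## Interface

Orientations are given as [roll, pitch, yaw] about the fixed x, y, z axes, in that order (R = Rz(yaw) Ry(pitch) Rx(roll)).
In Python, from workcell import bot gives the robot as it stands. The module is installed in compiled form; this text tells all that it offers.
- The arm moves only by the shell command python3 -m handwheel 'ROWS' [OPENING] [FORCE]. ROWS is JSON, a list of rows, each a list of 6 numbers: the shift along the tool's x, y, z as a fraction of full scale, then the turn, a rotation vector about the tool's x, y, z as a fraction of full scale. In form: [[x, y, z, rx, ry, rz], ...]. A call has 1 to 8 rows; each row shifts and turns the commanded pose from where the row before left it, along the tool's axes as they then stand; what a row does not reach is not made up. Full scale, the value 1, is 0.025 m for a shift and 360 degrees for a turn. A row lasts 1/8 s, in which the tool goes at most 62.5 mm and 10.7 degrees, less where a joint would pass 70% of its speed; a pose out of reach is approached as far as the arm can. A call with a number of a shift or a turn outside -1 to 1 is refused whole. A call with a gripper value outside its range is refused whole. OPENING is the closure, from -1 (fully open) to 1 (shut), set as the call begins (- or left out, the last holds). The fingers move at their own pace and stop on an object; FORCE is the grip in N (left out, the last holds). Time passes only in rows, so rows that do not move let the fingers close. It gives the time, the measured TCP pose, the force and the opening at its end, in the units of the state.
- bot.observe(): the state, without advancing time (a new reading comes with each control period).
- bot.grab_frame(name): name is "side" or "top"; returns a dict with "pixels" (384x512x3 uint8, blue, green, red), "vertical_fov" (degrees; the focal length in pixels is half the picture's height over the tangent of half this angle, whatever the lens; pixels are square), "cx", "cy" (the principal point, pixels), "R" (3x3) and "t" (3): a world point X has camera coordinates R X + t. Camera axes: x right, y down, z forward; pixel columns grow to the right and rows downward; lengths in m; the calibration is good to about 2 mm. A picture is of the moment at which its call begins. There is no depth.
- bot.job_done(): hands the job in, once; it reports no verdict.
Trained networks look in a picture, given as the dict that the camera call returned (one of the last four; its "shot" number tells which), for a name from the list of things; names that differ only in an ending like _2 or _b are one class to them, and where a whole thing is asked for, a point or a joint stands for the part that bears it (a point fixed in the world has none). Each returns a list of dicts, best first, with "score" (0 to 1); they miss things now and then, are a little off and sometimes report something else, mostly with a low value. They report only what shows in the picture. A call takes as long as a camera call.
- bot.trace(picture, thing): "region" (384x512 bool, what is visible of it) and "point" ([column, row] in pixels, amid what is visible of it).
The state is a dict: "clock": time; "qpos": joint angles; "qd": joint speeds; "joint_efforts": joint torques, N m; "position": TCP position; "tool_rot": TCP orientation; "force": force on the tool from outside, world axes, zero at the start; "moment": the same for the moment, N m; "grip_width": finger opening in m.
Only numpy, scipy, OpenCV 4.12 (cv2) and the standard library are available. Lean on these libraries where they do the work, as an engineer would, in place of code of your own. Each camera call takes 0.05 s, during which the arm holds its last target.

## Working session

There is one attempt and no reset: what is moved stays moved. The work goes in short steps, Python scripts to look and compute and a shell command to move; the robot and the scene stay as the last step left them, time stands still between calls to the robot, and variables do not carry over. Pictures are saved under pics/ and viewed, and the job is handed in when it is done.

```bash
mkdir -p pics; cat > h.py <<'E'
import numpy as np, cv2
from workcell import bot
def K(p):
    h,w=p["pixels"].shape[:2]; f=h/2/np.tan(np.radians(p["vertical_fov"])/2); return f
def ray(p,uv):
    f=K(p); R=np.array(p["R"]);t=np.array(p["t"])
    d=R.T@np.array([(uv[0]-p["cx"])/f,(uv[1]-p["cy"])/f,1]); return -R.T@t,d
def atz(p,uv,z):
    c,d=ray(p,uv); return c+d*(z-c[2])/d[2]
def proj(p,X):
    f=K(p); c=np.array(p["R"])@np.array(X)+np.array(p["t"]); return np.array([p["cx"]+f*c[0]/c[2],p["cy"]+f*c[1]/c[2]])
def tri(p1,u1,p2,u2):
    c1,d1=ray(p1,u1);c2,d2=ray(p2,u2);d1/=np.linalg.norm(d1);d2/=np.linalg.norm(d2)
    s=np.linalg.lstsq(np.c_[d1,-d2],c2-c1,rcond=None)[0]
    a=c1+d1*s[0];b=c2+d2*s[1]; return (a+b)/2,np.linalg.norm(a-b)
E
python3 - <<'E'
from h import *
s=bot.observe(); print({k:np.round(v,3).tolist() for k,v in s.items()}, bot.grasp_offset)
P={}
for n in("side","top"):
    p=bot.grab_frame(n);P[n]=p; cv2.imwrite(f"pics/{n}0.png",p["pixels"]); print(n,p["vertical_fov"],np.round(-np.array(p["R"]).T@p["t"],3))
    for th in ["gauge","dial_grip","dial_mark","lever_pivot","lever_tip","dessert_cup_03","flour_shaker","cup_sleeve","stop_rod"]:
        try:
            r=bot.trace(p,th); print(n,th,[(round(x["score"],2),np.round(x["point"],1).tolist(),int(x["region"].sum()), np.round(atz(p,x["point"],0.1),3).tolist()) for x in r[:3]])
        except Exception as e: print(th,e)
E
```

```text
{'clock': 0.0, 'qpos': [-1.228, 0.522, -0.036, 1.6, 0.021, 1.021, -0.113], 'qd': [0.001, 0.001, 0.0, 0.003, -0.001, 0.002, -0.0], 'joint_efforts': [0.001, -92.712, 1.98, -36.992, 0.018, 0.008, -0.0], 'position': [0.251, 0.572, 0.231], 'tool_rot': [-3.141, 0.0, 2.729], 'force': [-0.17, 0.203, 0.092], 'moment': [-0.016, -0.011, 0.049], 'grip_width': 0.086} 0.0187
side 50.174935427864135 [ 0.548 -0.729  0.69 ]
side gauge [(0.85, [254.6, 211.7], 4926, [0.602, -0.011, 0.1]), (0.61, [304.5, 194.6], 1038, [0.726, 0.04, 0.1])]
side dial_grip [(0.82, [239.5, 218.3], 649, [0.567, -0.03, 0.1])]
side dial_mark [(0.83, [237.3, 221.0], 622, [0.561, -0.039, 0.1])]
side lever_pivot [(0.68, [254.5, 211.9], 5173, [0.602, -0.011, 0.1])]
side lever_tip [(0.7, [262.4, 152.1], 336, [0.647, 0.247, 0.1])]
side dessert_cup_03 [(0.68, [197.6, 212.9], 405, [0.473, -0.001, 0.1]), (0.35, [237.7, 222.1], 628, [0.562, -0.043, 0.1])]
side flour_shaker [(0.67, [303.9, 195.3], 1054, [0.724, 0.038, 0.1]), (0.31, [237.9, 216.3], 623, [0.563, -0.023, 0.1])]
side cup_sleeve [(0.62, [327.5, 223.0], 870, [0.757, -0.067, 0.1])]
side stop_rod [(0.64, [251.3, 194.7], 507, [0.6, 0.054, 0.1])]
top 45.68762505320349 [0.484 0.039 1.01 ]
top gauge [(0.79, [222.1, 203.2], 10101, [0.586, 0.113, 0.1])]
top dial_grip [(0.82, [283.8, 214.7], 754, [0.564, -0.011, 0.1])]
top dial_mark [(0.91, [284.1, 213.7], 812, [0.566, -0.011, 0.1])]
top lever_pivot [(0.83, [222.5, 202.5], 9996, [0.587, 0.112, 0.1])]
top lever_tip [(0.63, [167.1, 173.2], 374, [0.646, 0.226, 0.1])]
top dessert_cup_03 [(0.98, [229.8, 264.0], 581, [0.465, 0.095, 0.1])]
top flour_shaker [(0.75, [228.1, 130.4], 1081, [0.736, 0.104, 0.1])]
top cup_sleeve [(0.88, [290.4, 116.6], 774, [0.767, -0.024, 0.1])]
top stop_rod [(0.86, [215.3, 195.2], 726, [0.602, 0.127, 0.1])]
```

```bash
python3 - <<'E'
import cv2
a=cv2.imread("pics/side0.png");cv2.imwrite("pics/side0c.png",cv2.resize(a[110:280,150:380],None,fx=3.4,fy=3.4,interpolation=cv2.INTER_CUBIC))
a=cv2.imread("pics/top0.png");cv2.imwrite("pics/top0c.png",cv2.resize(a[90:300,120:360],None,fx=2.8,fy=2.8,interpolation=cv2.INTER_CUBIC))
E
```

```text
(no output)
```

View pics/side0.png

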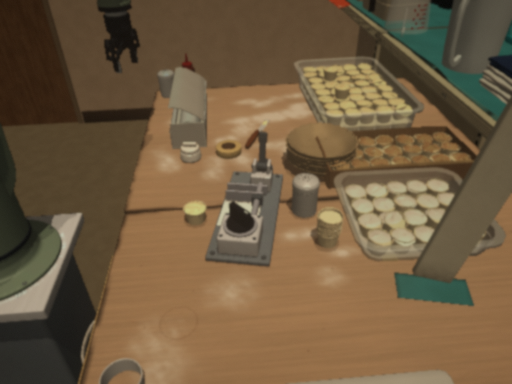

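View pics/top0.png

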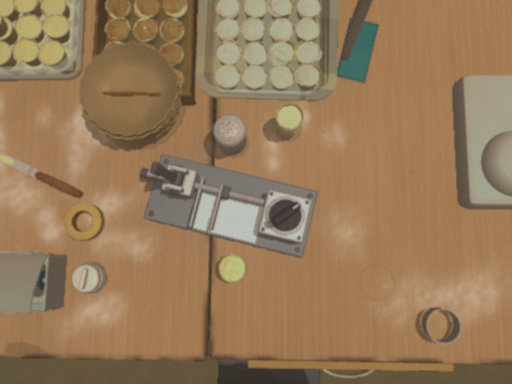

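```bash
sleep 1
```

```text
(no output)
```

View pics/side0c.png

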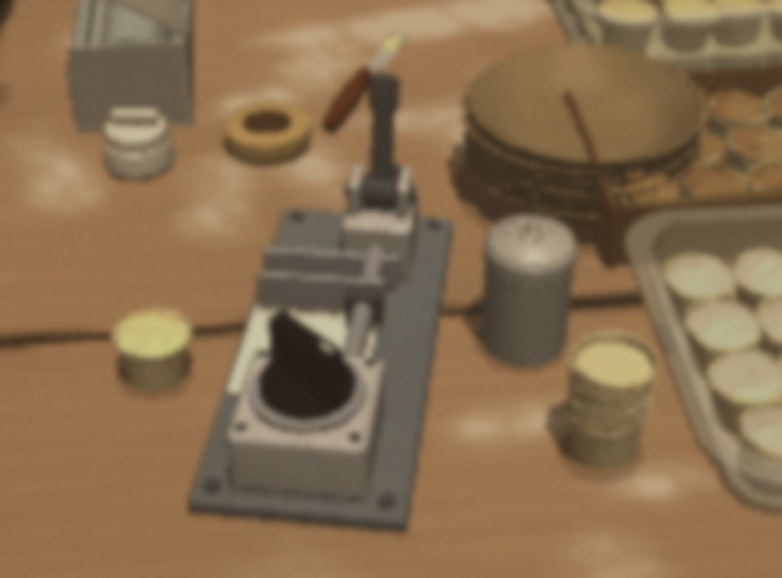

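View pics/top0c.png

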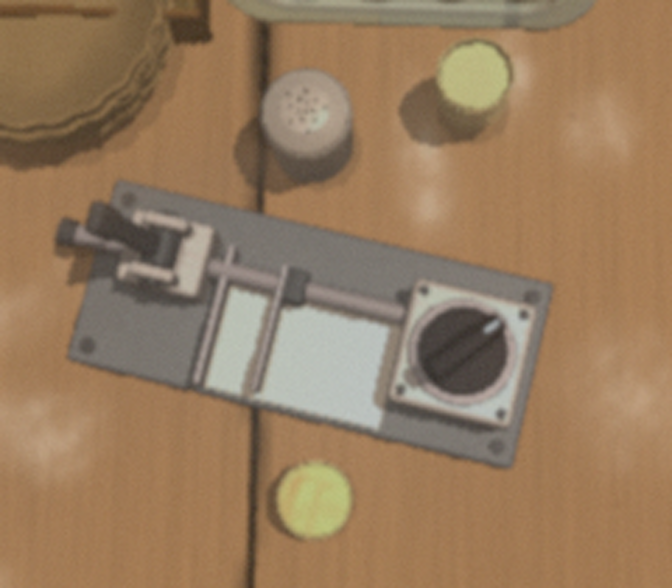

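```bash
python3 - <<'E'
from h import *
p=bot.grab_frame("top"); q=bot.grab_frame("side")
cs=np.array([(118,182),(552,285),(512,466),(70,357)])/2.8+[120,90]
C=np.array([atz(p,c,.014) for c in cs]); print(np.round(C,4))
ctr=C.mean(0); v=(C[0]-C[1])+(C[3]-C[2]); yaw=np.arctan2(-v[0],v[1]); print("ctr",ctr,"yaw deg",np.degrees(yaw),[np.linalg.norm(C[i]-C[i-1]) for i in range(4)])
u=(C[0]-C[3])+(C[1]-C[2]); print("yaw from x",np.degrees(np.arctan2(u[1],u[0])))
R=np.array([[np.cos(yaw),-np.sin(yaw),0],[np.sin(yaw),np.cos(yaw),0],[0,0,1]]);o=np.r_[ctr[:2],0]
loc=lambda X:R.T@(np.array(X)-o)
for nm,uv,z in [("mark top",np.array([492,325])/2.8+[120,90],.118),("disc",np.array([463,350])/2.8+[120,90],.085),("tailbot",np.array([415,378])/2.8+[120,90],.118)]:
    X=atz(p,uv,z); print(nm,np.round(X,4),np.round(loc(X),4))
for th in ["dial_grip","lever_tip","dessert_cup_03","flour_shaker","cup_sleeve"]:
    a=bot.trace(p,th)[0];b=bot.trace(q,th)[0]
    X,e=tri(p,a["point"],q,b["point"]); print(th,np.round(X,4),np.round(loc(X),4),round(e,4))
# lever mask
for n,pp in(("top",p),("side",q)):
    m=bot.trace(pp,"lever_tip")[0]["region"]; ys,xs=np.nonzero(m); print(n,xs.min(),xs.max(),ys.min(),ys.max())
    im=pp["pixels"].copy(); 
    # project model
    for y0 in(0.0,):
      pass
    for X,col in [((C[i]),(0,0,255)) for i in range(4)]:
        cv2.circle(im,tuple(int(round(k)) for k in proj(pp,X)),1,col,-1)
    im[m]=im[m]//2+np.array([0,120,0],np.uint8)
    x0,y0,w,h=(120,90,240,210) if n=="top" else (150,110,230,170)
    cv2.imwrite(f"pics/{n}1.png",cv2.resize(im[y0:y0+h,x0:x0+w],None,fx=3,fy=3,interpolation=cv2.INTER_NEAREST))
E
```

```text
[[ 0.702   0.2568  0.014 ]
 [ 0.6228 -0.0887  0.014 ]
 [ 0.4816 -0.057   0.014 ]
 [ 0.5616  0.2889  0.014 ]]
ctr [0.59200053 0.09999725 0.014     ] yaw deg -12.96764485832759 [np.float64(0.14410041749438826), np.float64(0.35452175025541455), np.float64(0.14470627417468016), np.float64(0.3549896272261203)]
yaw from x -12.76267045985291
mark top [ 0.5795 -0.0332  0.118 ] [ 0.0177 -0.1326  0.118 ]
disc [ 0.5646 -0.0149  0.085 ] [-0.0009 -0.1181  0.085 ]
tailbot [0.5417 0.0205 0.118 ] [-0.0311 -0.0888  0.118 ]
dial_grip [ 0.5653 -0.0116  0.0843] [-0.001  -0.1147  0.0843] 0.0007
lever_tip [0.6404 0.2145 0.134 ] [0.0215 0.1224 0.134 ] 0.0012
dessert_cup_03 [0.4564 0.0947 0.0238] [-0.1309 -0.0356  0.0238] 0.0042
flour_shaker [0.7452 0.1032 0.0533] [0.1486 0.0375 0.0533] 0.0
cup_sleeve [ 0.7287 -0.0193  0.1452] [ 0.16   -0.0856  0.1452] 0.0394
top 151 183 162 184
side 256 266 131 170
```

View pics/top1.png

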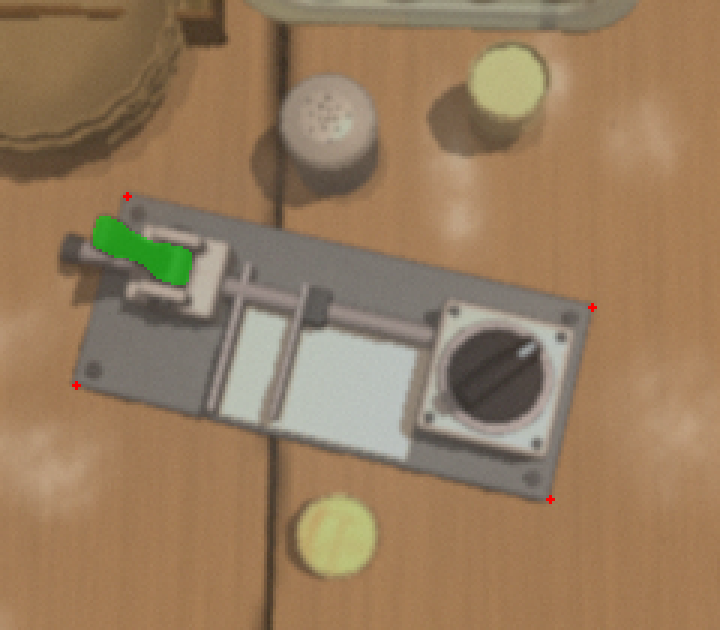

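View pics/side1.png

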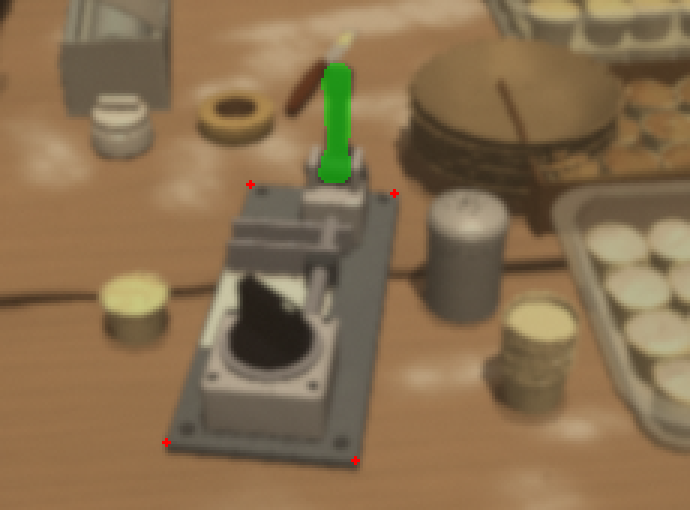

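```bash
python3 - <<'E'
import cv2
a=cv2.imread("pics/side0.png");cv2.imwrite("pics/side0d.png",cv2.resize(a[190:260,205:285],None,fx=8,fy=8,interpolation=cv2.INTER_CUBIC))
a=cv2.imread("pics/top0.png");cv2.imwrite("pics/top0d.png",cv2.resize(a[180:250,245:325],None,fx=8,fy=8,interpolation=cv2.INTER_CUBIC))
E
```

```text
(no output)
```

View pics/side0d.png

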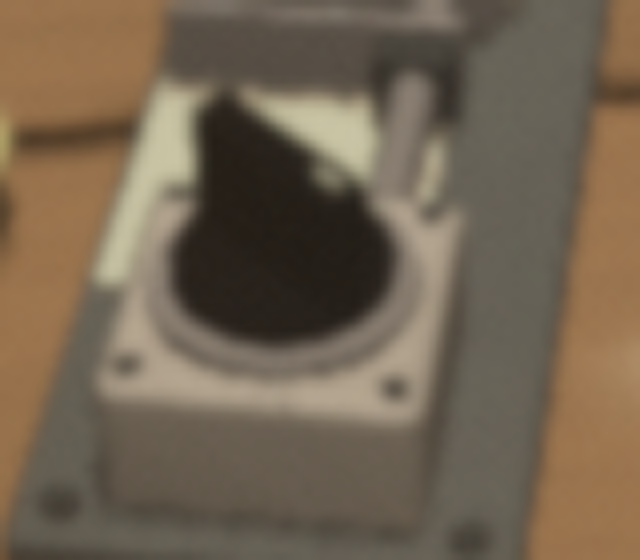

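View pics/top0d.png

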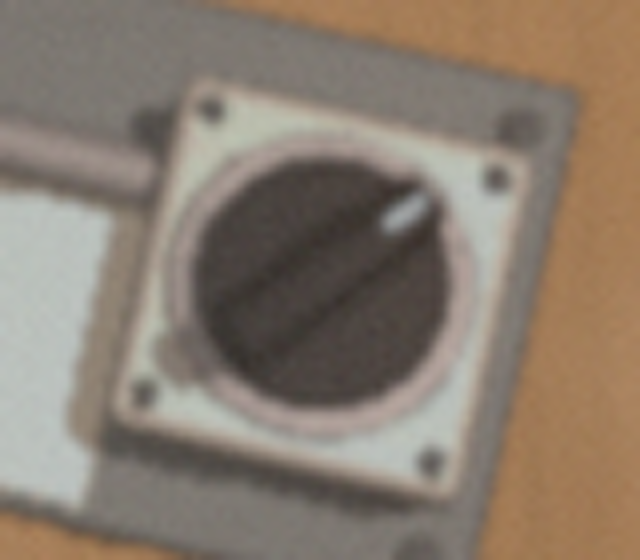

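```bash
cat > ov.py <<'E'
from h import *
def ov(pp,n,cx,cy,beta,fn,gy=-12.9):
    im=pp["pixels"]; x0,y0,w,h=(245,180,80,70) if n=="top" else (205,190,80,70)
    s=8; im=cv2.resize(im[y0:y0+h,x0:x0+w],None,fx=s,fy=s,interpolation=cv2.INTER_CUBIC)
    def P(X): u=proj(pp,X); return ((u-[x0,y0]+.5)*s-.5).round().astype(int)
    b=np.radians(beta);d=np.array([np.cos(b),np.sin(b),0]);e=np.array([-d[1],d[0],0]);c=np.array([cx,cy,0])
    bar=[c+d*i*.031+e*j*.008+[0,0,.118] for i,j in((1,1),(1,-1),(-1,-1),(-1,1))]
    cv2.polylines(im,[np.array([P(x) for x in bar])],True,(0,255,255),1)
    cv2.circle(im,tuple(int(v) for v in P(c+d*.03+[0,0,.118])),3,(0,0,255),-1)
    th=np.linspace(0,2*np.pi,60)
    for z in(.078,): cv2.polylines(im,[np.array([P(c+[.033*np.cos(t),.033*np.sin(t),z]) for t in th])],True,(0,255,0),1)
    cv2.imwrite(fn,im)
E
python3 - <<'E'
from ov import *
p=bot.grab_frame("top"); q=bot.grab_frame("side")
S=np.array([(210,110),(497,178),(432,463),(143,393)]).mean(0); uv=(S+.5)/8-.5+[245,180]; X=atz(p,uv,.064); print(X)
# disc centre top
print(atz(p,(np.array([320,282])+.5)/8-.5+[245,180],.078))
for n,pp in(("top",p),("side",q)): ov(pp,n,X[0],X[1],-54,f"pics/ov_{n}.png")
E
```

```text
[ 0.56574937 -0.01457578  0.064     ]
[ 0.56556779 -0.01364902  0.078     ]
```

View pics/ov_top.png

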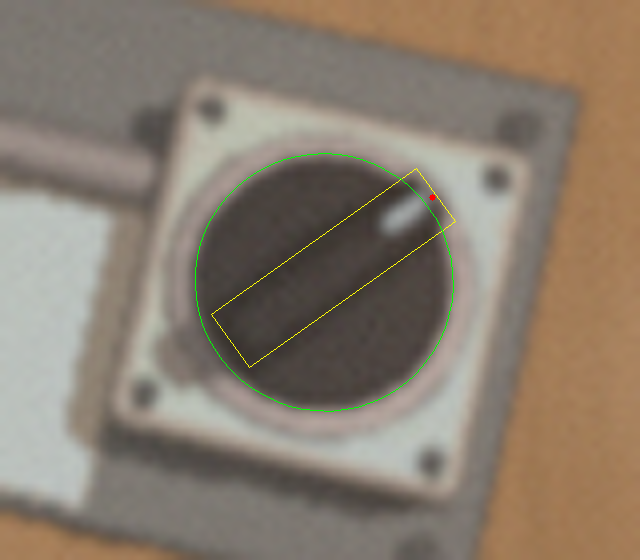

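View pics/ov_side.png

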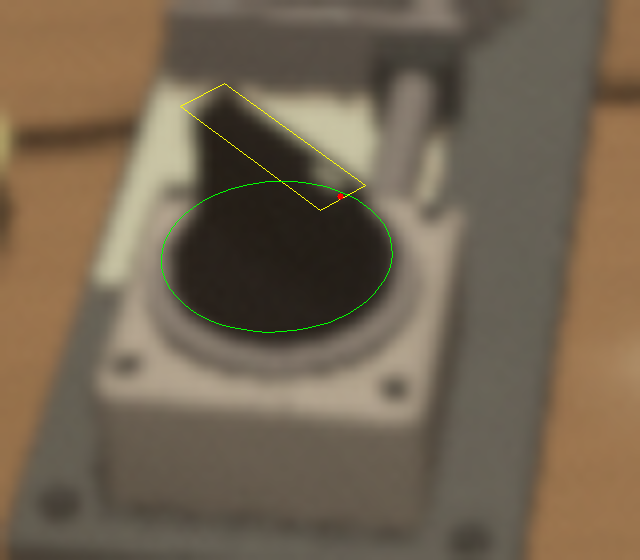

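```bash
cat > d.py <<'E'
import sys
from h import *
def go(x,y,z,yawdeg=None):
    s=bot.observe(); from scipy.spatial.transform import Rotation as Ro
    R=Ro.from_euler("xyz",s["tool_rot"]).as_matrix(); d=np.array([x,y,z])-s["position"]
    print("clock",round(s["clock"],2),"pos",np.round(s["position"],4),"rpy deg",np.round(np.degrees(s["tool_rot"]),1),"q",np.round(s["qpos"],2),"F",np.round(s["force"],1),"M",np.round(s["moment"],3),"w",round(s["grip_width"],4))
    print("tool shift in units",np.round(R.T@d/.025,3))
    if yawdeg is not None: print("rz units", round((np.degrees(s["tool_rot"][2])-yawdeg)/360,4))
if __name__=="__main__": go(*map(float,sys.argv[1:]))
E
python3 -m handwheel '[[-1,-0.784,0,0,0,0],[-1,-0.784,0,0,0,0],[-1,-0.784,0,0,0,0],[-1,-0.784,0,0,0,0],[-1,-0.784,0,0,0,0],[-1,-0.784,0,0,0,0],[-1,-0.784,0,0,0,0],[-1,-0.784,0,0,0,0]]' -1 80
python3 -m handwheel '[[-1,-0.784,0,0,0,0],[-1,-0.784,0,0,0,0],[-1,-0.784,0,0,0,0],[-1,-0.784,0,0,0,0],[-1,-0.784,0,0,0,0],[-1,-0.784,0,0,0,0],[-1,-0.784,0,0,0,0],[-1,-0.784,0,0,0,0]]'
python3 d.py 0.567 -0.0145 0.19 126
```

```text
clock: 2.8
position: [0.3715, 0.3477, 0.2314]
tool_rot: [3.141, 0.0, 2.729]
force: [0.4, -0.0, 0.9]
grip_width: 0.0852
clock: 3.8
position: [0.4918, 0.1238, 0.2314]
tool_rot: [3.141, 0.0, 2.729]
force: [0.2, 0.7, 0.0]
grip_width: 0.0854
clock 3.8 pos [0.4918 0.1238 0.2314] rpy deg [180.    0.  156.4] q [-0.45  0.34  0.11  1.91 -0.04  0.9   0.84] F [0.2 0.7 0. ] M [0.007 0.011 0.008] w 0.0854
tool shift in units [-4.976 -3.862  1.657]
rz units 0.0843
```

```bash

python3 -m handwheel '[[-1,-0.77,0.2,0,0,0],[-1,-0.77,0.2,0,0,0],[-1,-0.77,0.3,0,0,0],[-1,-0.77,0.3,0,0,0],[-0.976,-0.78,0.3,0,0,0],[0,0,0.36,0,0,0],[0,0,0,0,0,0.0281],[0,0,0,0,0,0.0281]]'
python3 -m handwheel '[[0,0,0,0,0,0.0281],[0,0,0,0,0,0]]'
python3 - <<'E'
from ov import *
import d
p=bot.grab_frame("top"); q=bot.grab_frame("side")
for n,pp in(("top",p),("side",q)): ov(pp,n,.567,-.0145,-54,f"pics/ov2_{n}.png")
d.go(.567,-.0145,.087,126)
cv2.imwrite("pics/side2.png",q["pixels"])
E
```

```text
clock: 4.8
position: [0.5663, -0.013, 0.1896]
tool_rot: [3.142, -0.0, 2.37]
force: [0.3, -0.6, -0.3]
grip_width: 0.0853
clock: 5.05
position: [0.5663, -0.0127, 0.1897]
tool_rot: [-3.141, -0.0, 2.201]
force: [-0.5, 1.0, 0.3]
grip_width: 0.0854
clock 5.15 pos [ 0.5664 -0.013   0.1897] rpy deg [-180.    -0.   126.3] q [-0.28  0.49  0.27  1.81 -0.17  0.86  0.71] F [-0.5 -0.3  0.5] M [-0.043 -0.016 -0.001] w 0.0851
tool shift in units [-0.063 -0.018  4.11 ]
rz units 0.0008
```

View pics/ov2_side.png

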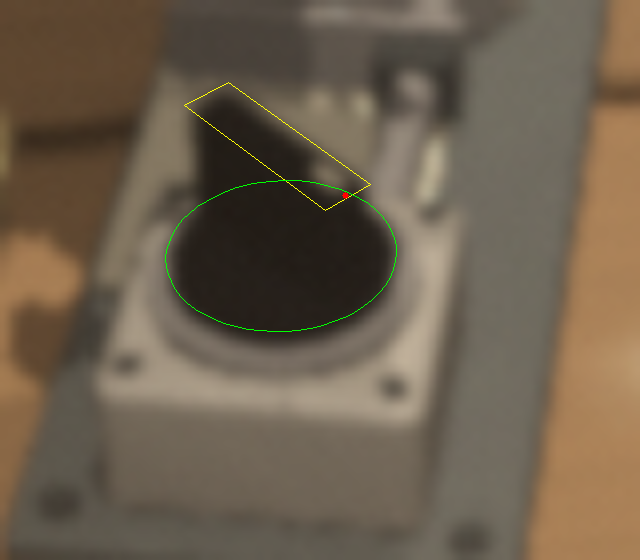

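View pics/side2.png

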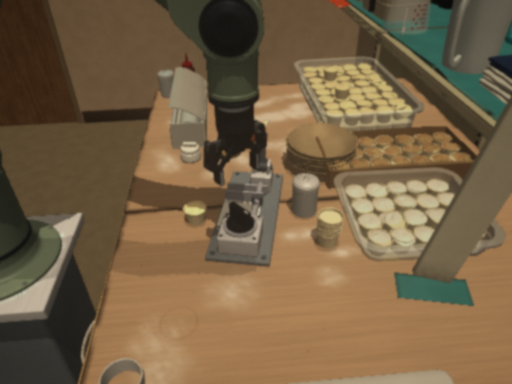

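```bash

python3 - <<'E'
from h import *
p=bot.grab_frame("top"); q=bot.grab_frame("side")
print(proj(q,[.566,-.013,.19]),proj(p,[.566,-.013,.19]))
b=np.radians(126)
for s in(1,-1):
  X=np.array([.566,-.013,.203])+s*.0425*np.array([np.sin(b),-np.cos(b),0]);print(proj(q,X),proj(p,X))
cv2.imwrite("pics/top2.png",cv2.resize(p["pixels"][150:280,200:360],None,fx=4,fy=4))
E
```

```text
[237.13806728 180.80729509] [287.74512091 209.20801577]
[252.11492654 168.27377359] [274.25173007 189.16205274]
[220.84853787 183.64321418] [302.35810112 228.06462081]
```

View pics/top2.png

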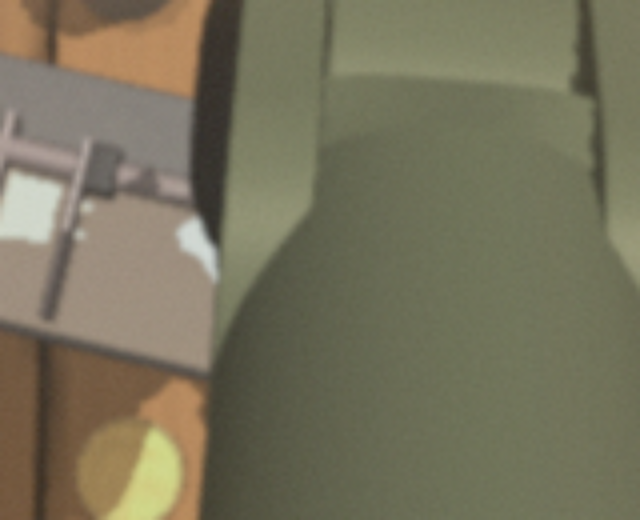

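```bash

python3 -m handwheel '[[-0.06,0,0.9,0,0,0],[0,0,0.9,0,0,0],[0,0,0.9,0,0,0],[0,0,0.9,0,0,0],[0,0,0.45,0,0,0],[0,0,0,0,0,0]]' -1 60
python3 -m handwheel '[[0,0,0,0,0,0],[0,0,0,0,0,0],[0,0,0,0,0,0],[0,0,0,0,0,0]]' 1 60
python3 d.py 0.567 -0.0145 0.087 126
python3 -m handwheel '[[0,0,0,0,0,0],[0,0,0,0,0,0]]'
python3 d.py 0.567 -0.0145 0.087 126
```

```text
clock: 6.0
position: [0.5672, -0.0149, 0.0882]
tool_rot: [-3.141, -0.001, 2.2]
force: [-0.2, 0.3, -0.4]
grip_width: 0.0852
clock: 6.5
position: [0.5677, -0.0148, 0.0889]
tool_rot: [3.141, 0.0, 2.199]
force: [-0.6, -3.7, 9.1]
grip_width: 0.0149
clock 6.5 pos [ 0.5677 -0.0148  0.0889] rpy deg [180.   0. 126.] q [-0.24  0.64  0.22  1.87 -0.22  0.65  0.75] F [-0.6 -3.7  9.1] M [-0.946 -0.016  0.11 ] w 0.0149
tool shift in units [ 0.026 -0.015  0.075]
rz units 0.0
clock: 6.75
position: [0.5677, -0.0149, 0.0889]
tool_rot: [3.141, 0.0, 2.199]
force: [-0.2, -0.3, 6.4]
grip_width: 0.0152
clock 6.75 pos [ 0.5677 -0.0149  0.0889] rpy deg [180.   0. 126.] q [-0.24  0.64  0.22  1.87 -0.22  0.65  0.75] F [-0.2 -0.3  6.4] M [-0.146  0.191  0.139] w 0.0152
tool shift in units [ 0.029 -0.013  0.076]
rz units -0.0
```

```bash
cat > r.py <<'E'
from h import *
s=bot.observe(); print(round(s["clock"],2),"yaw %.1f"%np.degrees(s["tool_rot"][2]),"mz %.3f"%s["moment"][2],"F",np.round(s["force"],1),"pos",np.round(s["position"],4),"w %.4f"%s["grip_width"],"q7 %.2f"%s["qpos"][6])
E
for i in 1; do
python3 -m handwheel '[[0,0,0,0,0,0.01]]' >/dev/null; python3 r.py
python3 -m handwheel '[[0,0,0,0,0,0.01]]' >/dev/null; python3 r.py
python3 -m handwheel '[[0,0,0,0,0,0.01]]' >/dev/null; python3 r.py
python3 -m handwheel '[[0,0,0,0,0,0.01]]' >/dev/null; python3 r.py
python3 -m handwheel '[[0,0,0,0,0,0.01]]' >/dev/null; python3 r.py
done
```

```text
6.88 yaw 122.3 mz 0.226 F [-1.5 -0.3  5.5] pos [ 0.5676 -0.0149  0.0889] w 0.0153 q7 0.70
7.0 yaw 118.7 mz 0.234 F [-2.  -2.   6.5] pos [ 0.5676 -0.0149  0.0889] w 0.0154 q7 0.65
7.12 yaw 115.1 mz 0.127 F [-2.2 -0.8  6.7] pos [ 0.5676 -0.0149  0.0889] w 0.0154 q7 0.60
7.25 yaw 111.5 mz -0.085 F [-2.4 -1.1  7.5] pos [ 0.5675 -0.015   0.0889] w 0.0148 q7 0.56
7.38 yaw 107.9 mz -0.183 F [-2.5 -0.3  6.6] pos [ 0.5675 -0.015   0.0889] w 0.0149 q7 0.51
```

```bash

python3 -m handwheel '[[0,0,0,0,0,0.01]]' >/dev/null; python3 r.py
python3 -m handwheel '[[0,0,0,0,0,0.01]]' >/dev/null; python3 r.py
python3 -m handwheel '[[0,0,0,0,0,0.01]]' >/dev/null; python3 r.py
python3 -m handwheel '[[0,0,0,0,0,0.01]]' >/dev/null; python3 r.py
python3 -m handwheel '[[0,0,0,0,0,0.01]]' >/dev/null; python3 r.py
python3 -m handwheel '[[0,0,0,0,0,0.01]]' >/dev/null; python3 r.py
python3 -m handwheel '[[0,0,0,0,0,0.01]]' >/dev/null; python3 r.py
python3 -m handwheel '[[0,0,0,0,0,0.01]]' >/dev/null; python3 r.py
```

```text
7.5 yaw 104.3 mz -0.039 F [-3.3 -0.8  6.7] pos [ 0.5674 -0.015   0.0889] w 0.0151 q7 0.46
7.62 yaw 100.7 mz 0.130 F [-2.4 -1.5  7.6] pos [ 0.5674 -0.015   0.0889] w 0.0148 q7 0.42
7.75 yaw 97.1 mz 0.248 F [-3.  -1.4  7.7] pos [ 0.5673 -0.015   0.0889] w 0.0149 q7 0.37
7.88 yaw 93.5 mz 0.242 F [-3.6 -1.2  8.1] pos [ 0.5673 -0.015   0.0889] w 0.0149 q7 0.32
8.0 yaw 89.9 mz 0.062 F [-4.5 -1.9  8.3] pos [ 0.5672 -0.015   0.0889] w 0.0150 q7 0.27
8.12 yaw 86.3 mz -0.092 F [-4.4 -1.6  9. ] pos [ 0.5672 -0.015   0.0889] w 0.0151 q7 0.23
8.25 yaw 82.7 mz -0.215 F [-5.1 -1.1  9.8] pos [ 0.5672 -0.015   0.0889] w 0.0153 q7 0.18
8.38 yaw 79.1 mz -0.093 F [-5.  -1.8  9.2] pos [ 0.5671 -0.015   0.0889] w 0.0154 q7 0.13
```

```bash

python3 -m handwheel '[[0,0,0,0,0,0.01]]' >/dev/null; python3 r.py
python3 -m handwheel '[[0,0,0,0,0,0.01]]' >/dev/null; python3 r.py
python3 -m handwheel '[[0,0,0,0,0,0.01]]' >/dev/null; python3 r.py
python3 -m handwheel '[[0,0,0,0,0,0.01]]' >/dev/null; python3 r.py
python3 -m handwheel '[[0,0,0,0,0,0.01]]' >/dev/null; python3 r.py
python3 -m handwheel '[[0,0,0,0,0,0.01]]' >/dev/null; python3 r.py
python3 -m handwheel '[[0,0,0,0,0,0.01]]' >/dev/null; python3 r.py
python3 -m handwheel '[[0,0,0,0,0,0.01]]' >/dev/null; python3 r.py
python3 -m handwheel '[[0,0,0,0,0,0.01]]' >/dev/null; python3 r.py
python3 -m handwheel '[[0,0,0,0,0,0.01]]' >/dev/null; python3 r.py
python3 -m handwheel '[[0,0,0,0,0,0.01]]' >/dev/null; python3 r.py
python3 -m handwheel '[[0,0,0,0,0,0.01]]' >/dev/null; python3 r.py
python3 -m handwheel '[[0,0,0,0,0,0.01]]' >/dev/null; python3 r.py
python3 -m handwheel '[[0,0,0,0,0,0.01]]' >/dev/null; python3 r.py
```

```text
8.5 yaw 75.5 mz 0.038 F [-5.3 -0.8  9.6] pos [ 0.5671 -0.015   0.0889] w 0.0151 q7 0.09
8.62 yaw 71.9 mz 0.217 F [-5.6 -0.6 10. ] pos [ 0.567  -0.015   0.0889] w 0.0153 q7 0.04
8.75 yaw 68.3 mz 0.258 F [-7.2 -0.3 10.3] pos [ 0.567  -0.015   0.0889] w 0.0150 q7 -0.01
8.88 yaw 64.7 mz 0.150 F [-6.6 -0.8 10.9] pos [ 0.567  -0.015   0.0889] w 0.0151 q7 -0.06
9.0 yaw 61.1 mz -0.075 F [-6.4 -0.4 11.7] pos [ 0.5669 -0.015   0.0889] w 0.0152 q7 -0.10
9.12 yaw 57.5 mz -0.175 F [-6.9 -0.8 10.5] pos [ 0.5669 -0.0149  0.0889] w 0.0151 q7 -0.15
9.25 yaw 53.9 mz -0.088 F [-7.2 -0.2 11.8] pos [ 0.5668 -0.0149  0.0889] w 0.0151 q7 -0.20
9.38 yaw 50.3 mz 0.019 F [-6.6  0.4 12.6] pos [ 0.5668 -0.0149  0.0889] w 0.0152 q7 -0.25
9.5 yaw 46.7 mz 0.250 F [-7.9 -0.7 12.7] pos [ 0.5668 -0.0148  0.0889] w 0.0149 q7 -0.30
9.62 yaw 43.1 mz 0.253 F [-8.5  0.2 12.9] pos [ 0.5667 -0.0148  0.0889] w 0.0151 q7 -0.34
9.75 yaw 39.5 mz 0.172 F [-8.6 -0.4 12.9] pos [ 0.5667 -0.0148  0.0889] w 0.0151 q7 -0.39
9.88 yaw 35.9 mz -0.040 F [-8.7  0.9 13.2] pos [ 0.5667 -0.0148  0.0889] w 0.0152 q7 -0.44
10.0 yaw 32.3 mz -0.188 F [-8.8  0.6 14.2] pos [ 0.5667 -0.0147  0.0889] w 0.0152 q7 -0.49
10.12 yaw 28.7 mz -0.144 F [-8.7  1.4 12.9] pos [ 0.5666 -0.0147  0.0889] w 0.0154 q7 -0.54
```

```bash

python3 -m handwheel '[[0,0,0,0,0,0.01]]' >/dev/null; python3 r.py
python3 -m handwheel '[[0,0,0,0,0,0.01]]' >/dev/null; python3 r.py
python3 -m handwheel '[[0,0,0,0,0,0.01]]' >/dev/null; python3 r.py
python3 -m handwheel '[[0,0,0,0,0,0.01]]' >/dev/null; python3 r.py
python3 -m handwheel '[[0,0,0,0,0,0.01]]' >/dev/null; python3 r.py
python3 -m handwheel '[[0,0,0,0,0,0.01]]' >/dev/null; python3 r.py
python3 -m handwheel '[[0,0,0,0,0,0.01]]' >/dev/null; python3 r.py
```

```text
10.25 yaw 25.1 mz 0.043 F [-8.7  0.9 14.3] pos [ 0.5666 -0.0147  0.0889] w 0.0150 q7 -0.58
10.38 yaw 21.5 mz 0.231 F [-9.9  1.5 14.1] pos [ 0.5666 -0.0146  0.0889] w 0.0148 q7 -0.63
10.5 yaw 17.9 mz 0.270 F [-10.6   2.1  15.1] pos [ 0.5666 -0.0146  0.0889] w 0.0153 q7 -0.68
10.62 yaw 14.3 mz 0.167 F [-9.2  1.5 14.9] pos [ 0.5665 -0.0145  0.0888] w 0.0151 q7 -0.73
10.75 yaw 10.7 mz -0.028 F [-10.1   2.6  15.1] pos [ 0.5665 -0.0145  0.0889] w 0.0150 q7 -0.78
10.88 yaw 7.1 mz -0.163 F [-10.9   3.1  15.7] pos [ 0.5665 -0.0144  0.0888] w 0.0154 q7 -0.83
11.0 yaw 3.5 mz -0.195 F [-9.8  3.9 14.8] pos [ 0.5665 -0.0144  0.0889] w 0.0151 q7 -0.88
```

```bash

python3 -m handwheel '[[0,0,0,0,0,0.01]]' >/dev/null; python3 r.py
python3 -m handwheel '[[0,0,0,0,0,0]]' >/dev/null; python3 r.py
```

```text
11.12 yaw -0.1 mz -0.031 F [-10.3   4.4  16.4] pos [ 0.5665 -0.0144  0.0889] w 0.0153 q7 -0.93
11.25 yaw -0.0 mz -0.127 F [-10.4   2.1  16.8] pos [ 0.5665 -0.0143  0.0888] w 0.0152 q7 -0.93
```

```bash

python3 -m handwheel '[[0,0,0,0,0,0.002],[0,0,0,0,0,0],[0,0,0,0,0,0],[0,0,0,0,0,0]]' -1; python3 r.py
python3 -m handwheel '[[0,0,-1,0,0,0],[0,0,-1,0,0,0],[0,0,-1,0,0,0],[0,0,-1,0,0,0],[0,0,-1,0,0,0]]' ; python3 r.py
python3 - <<'E'
from ov import *
q=bot.grab_frame("side")
for b in(179.5,):ov(q,"side",.5685,-.0155,180-1,f"pics/ov3_side.png")
cv2.imwrite("pics/side3.png",q["pixels"])
E
```

```text
clock: 11.75
position: [0.5674, -0.0148, 0.0885]
tool_rot: [3.141, 0.0, -0.012]
force: [-0.5, 0.4, 0.5]
grip_width: 0.0847
11.75 yaw -0.7 mz 0.010 F [-0.5  0.4  0.5] pos [ 0.5674 -0.0148  0.0885] w 0.0847 q7 -0.94
clock: 12.38
position: [0.5674, -0.0148, 0.2144]
tool_rot: [-3.142, 0.0, -0.013]
force: [-0.5, 0.5, 0.0]
grip_width: 0.0857
12.38 yaw -0.7 mz -0.034 F [-0.5  0.5  0. ] pos [ 0.5674 -0.0148  0.2144] w 0.0857 q7 -1.07
```

View pics/ov3_side.png

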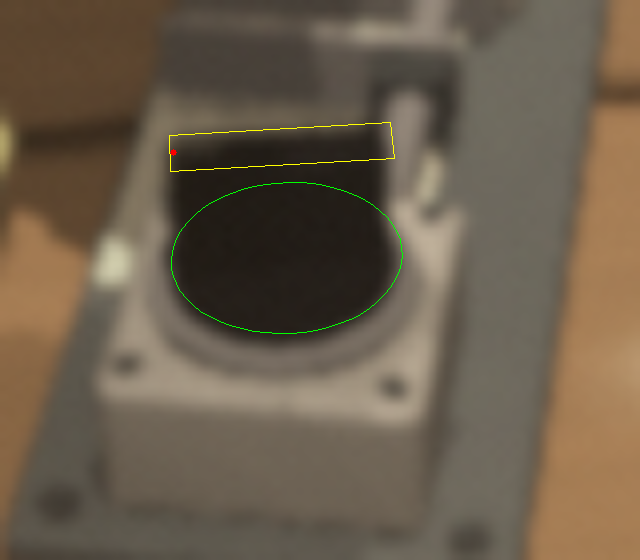

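View pics/side3.png

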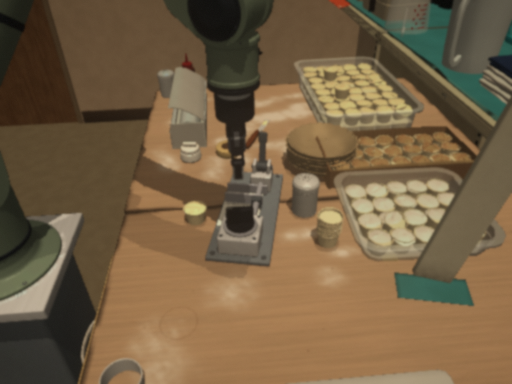

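```bash
python3 - <<'E'
from h import *
P={n:bot.grab_frame(n) for n in("top","side")}
import pickle; pickle.dump({n:{k:v for k,v in p.items() if k!="pixels"} for n,p in P.items()},open("cal.pkl","wb"))
for n,(x0,y0,w,h) in {"top":(140,150,70,60),"side":(235,120,60,70)}.items():
    a=cv2.imread(f"pics/{n}0.png");s=9
    cv2.imwrite(f"pics/lev_{n}.png",cv2.resize(a[y0:y0+h,x0:x0+w],None,fx=s,fy=s,interpolation=cv2.INTER_CUBIC))
    cv2.imwrite(f"pics/{n}4.png",P[n]["pixels"])
E
```

```text
(no output)
```

View pics/lev_top.png

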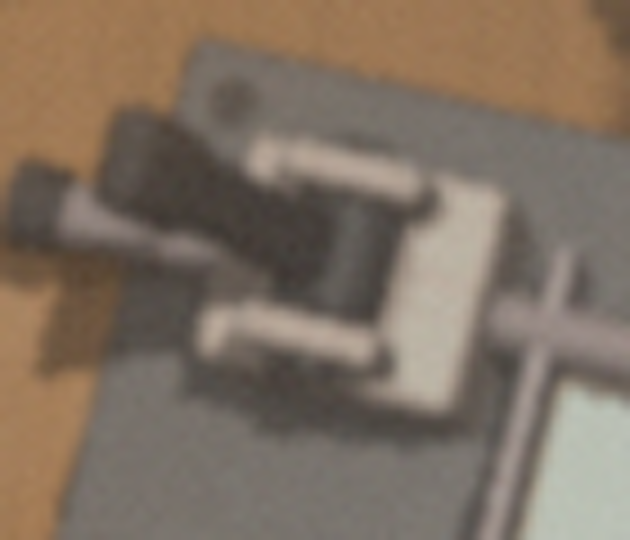

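View pics/lev_side.png

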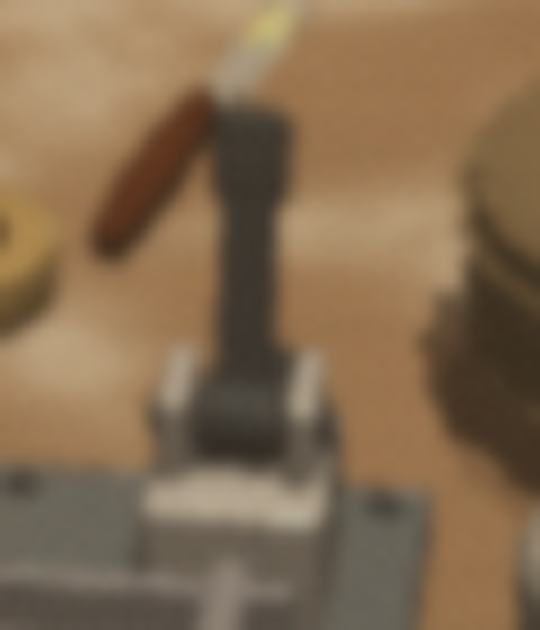

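View pics/top4.png

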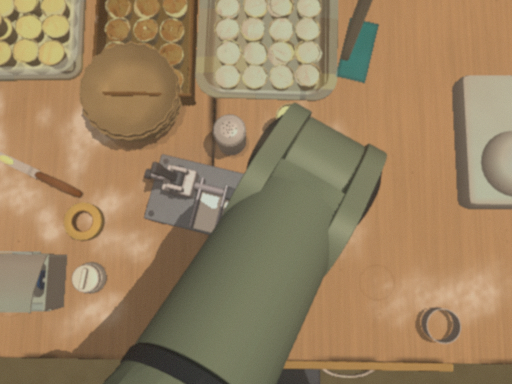

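```bash
cat > lev.py <<'E'
from h import *
import pickle
cal=pickle.load(open("cal.pkl","rb"))
for n in cal: cal[n]["pixels"]=np.zeros((384,512,3),np.uint8)
yaw=np.radians(-12.9); R=np.array([[np.cos(yaw),-np.sin(yaw),0],[np.sin(yaw),np.cos(yaw),0],[0,0,1]]);o=np.array([.592,.1,0])
def box(lx,ly,th=0):
    # th from open
    a=np.radians(20)-th # lean to +y
    ax=np.array([0,np.sin(a),np.cos(a)]); nn=np.array([0,np.cos(a),-np.sin(a)]); ex=np.array([1,0,0]); pv=np.array([lx,ly,.078])
    W=lambda v:o+R@v
    pad=[[W(pv+ax*s+ex*i*.012+nn*j*.006) for i,j in((1,1),(1,-1),(-1,-1),(-1,1))] for s in(.065,.095)]
    return W(pv),W(pv+ax*.08),pad
W0={"top":(140,150,70,60),"side":(235,120,60,70)}
E
python3 - <<'E'
from lev import *
u=np.array([133,150])/9+[140,150]; v=np.array([255,108])/9+[235,120]
X,e=tri(cal["top"],u,cal["side"],v); print("end",X,R.T@(X-o),e)
u=np.array([345,260])/9+[140,150]; v=np.array([245,410])/9+[235,120]
X,e=tri(cal["top"],u,cal["side"],v); print("cam",X,R.T@(X-o),e)
lx,ly=.0195,.113
for lx,ly,tag in((.0195,.113,"a"),):
  pv,tip,pad=box(lx,ly); print(pv,tip)
  for n,(x0,y0,w,h) in W0.items():
    im=cv2.imread(f"pics/lev_{n}.png")
    f=lambda X:tuple(((proj(cal[n],X)-[x0,y0]+.5)*9-.5).round().astype(int).tolist())
    for r in pad: cv2.polylines(im,[np.array([f(x) for x in r])],True,(0,255,255),1)
    cv2.circle(im,f(pv),3,(0,0,255),-1);cv2.circle(im,f(tip),3,(0,255,0),-1)
    cv2.imwrite(f"pics/levo_{n}{tag}.png",im)
E
```

```text
end [0.64715217 0.23618498 0.1682344 ] [0.02335689 0.14506056 0.1682344 ] 0.0027816656519273147
cam [0.63957256 0.20647581 0.08149315] [0.02260114 0.11440907 0.08149315] 0.004779402440710982
[0.63623511 0.20579464 0.078     ] [0.64234359 0.23246567 0.15317541]
```

View pics/levo_topa.png

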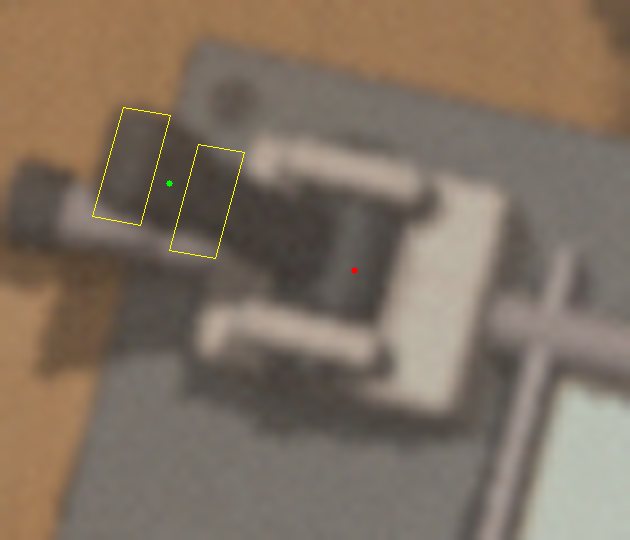

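View pics/levo_sidea.png

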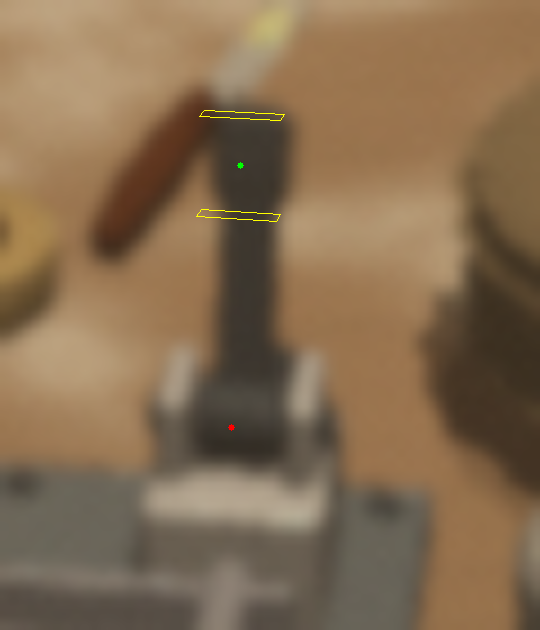

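```bash

python3 -m handwheel '[[0,0,-0.5,0,0,0.017],[0,0,0,0,0,0.0168],[0,0,0,0,0,0]]' 1 40; python3 d.py 0.6574 0.2851 0.227 -12.9
```

```text
clock: 12.9
position: [0.5672, -0.0147, 0.2252]
tool_rot: [3.141, 0.001, -0.224]
force: [0.3, -0.2, -0.6]
grip_width: 0.032
clock 12.9 pos [ 0.5672 -0.0147  0.2252] rpy deg [ 1.80e+02  1.00e-01 -1.29e+01] q [-0.75  0.68  1.05  1.79 -0.67  1.08 -1.25] F [ 0.3 -0.2 -0.6] M [-0.034  0.038  0.009] w 0.032
tool shift in units [  0.852 -12.493  -0.082]
rz units 0.0001
```

```bash

python3 -m handwheel '[[0.066,-0.961,0,0,0,0],[0.066,-0.961,0,0,0,0],[0.066,-0.961,0,0,0,0],[0.066,-0.961,0,0,0,0],[0.066,-0.961,0,0,0,0],[0.066,-0.961,0,0,0,0],[0.066,-0.961,0,0,0,0]]'
python3 d.py 0.6574 0.2851 0.227 -12.9
python3 -m handwheel '[[0.066,-0.961,0,0,0,0],[0.066,-0.961,0,0,0,0],[0.066,-0.961,0,0,0,0],[0.066,-0.961,0,0,0,0],[0.066,-0.961,0,0,0,0],[0.066,-0.961,0,0,0,0],[0,0,0,0,0,0]]'
python3 d.py 0.6574 0.2851 0.135 -12.9
python3 - <<'E'
from h import *
for n in("top","side"):
    p=bot.grab_frame(n); cv2.imwrite(f"pics/{n}5.png",p["pixels"])
E
```

```text
clock: 13.78
position: [0.6162, 0.1473, 0.2253]
tool_rot: [3.141, 0.001, -0.222]
force: [-0.5, 0.2, 0.4]
grip_width: 0.0
clock 13.78 pos [0.6162 0.1473 0.2253] rpy deg [180.    0.  -12.7] q [-0.92  0.78  1.03  1.61 -0.72  1.17 -1.51] F [-0.5  0.2  0.4] M [ 0.013  0.043 -0.058] w 0.0
tool shift in units [ 0.393 -5.739 -0.068]
rz units 0.0005
clock: 14.65
position: [0.6578, 0.2864, 0.2248]
tool_rot: [3.141, 0.001, -0.22]
force: [-0.5, -0.3, 0.6]
grip_width: -0.0
clock 14.65 pos [0.6578 0.2864 0.2248] rpy deg [ 1.80e+02  1.00e-01 -1.26e+01] q [-0.98  0.91  1.    1.36 -0.77  1.29 -1.74] F [-0.5 -0.3  0.6] M [-0.041 -0.01   0.024] w -0.0
tool shift in units [-2.00e-03  5.50e-02  3.59e+00]
rz units 0.0008
```

View pics/side5.png

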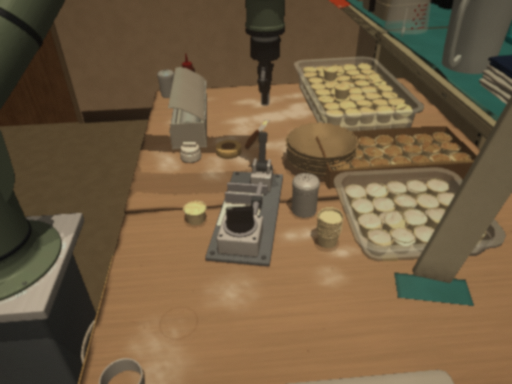

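View pics/top5.png

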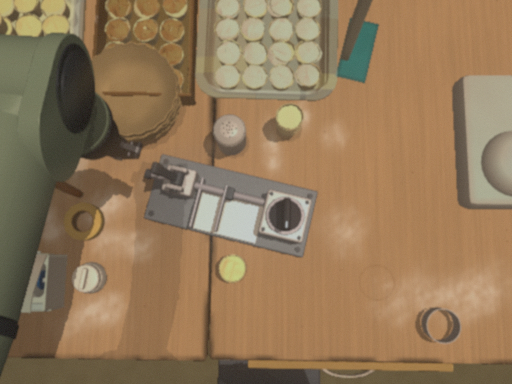

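```bash
python3 - <<'E'
from h import *
import ov,lev
p=lev.cal["top"]; p["pixels"]=cv2.imread("pics/top5.png"); ov.ov(p,"top",.5665,-.0145,-180,"pics/ov5_top.png")
a=cv2.imread("pics/top0.png")[150:230,140:260];b=cv2.imread("pics/top5.png")[150:230,140:260]
cv2.imwrite("pics/rod.png",cv2.resize(np.vstack([a,b]),None,fx=3.7,fy=3.7,interpolation=cv2.INTER_CUBIC))
E
```

```text
(no output)
```

View pics/ov5_top.png

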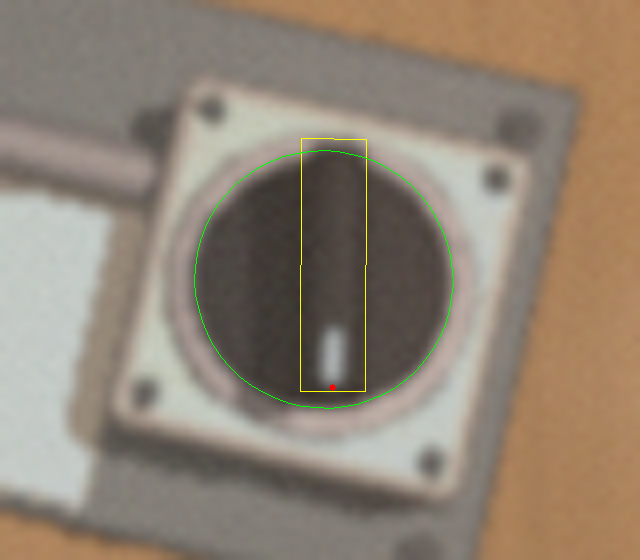

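View pics/rod.png

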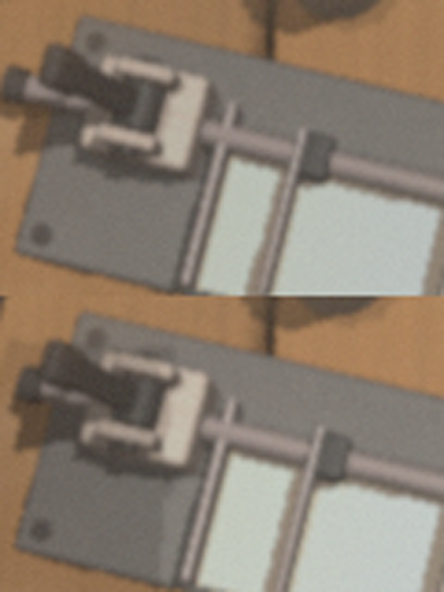

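```bash
cat > l.py <<'E'
from lev import *
s=bot.observe(); L=R.T@(s["position"]-o); print(round(s["clock"],2),"local",np.round(L,4),"F local",np.round(R.T@s["force"],1),"M",np.round(s["moment"],2),"yaw %.1f"%np.degrees(s["tool_rot"][2]))
E
python3 -m handwheel '[[0,0,0.9,0,0,0],[0,0,0.9,0,0,0],[0,0,0.9,0,0,0],[0,0,0.9,0,0,0],[0,0,0,0,0,0]]' >/dev/null; python3 l.py
python3 -m handwheel '[[0,0.4,0,0,0,0],[0,0.4,0,0,0,0]]' >/dev/null; python3 l.py
python3 -m handwheel '[[0,0.4,0,0,0,0],[0,0.4,0,0,0,0]]' >/dev/null; python3 l.py
```

```text
15.38 local [0.0223 0.1946 0.1338] F local [-0.2  0.8  0. ] M [-0.02  0.02 -0.01] yaw -12.9
15.62 local [0.0235 0.174  0.137 ] F local [-0.3 -0.6  0. ] M [ 0.   -0.   -0.04] yaw -12.9
15.88 local [0.0233 0.1552 0.137 ] F local [0.5 4.9 3.3] M [ 0.85 -0.24  0.05] yaw -12.9
```

```bash

python3 -m handwheel '[[0,0.4,-0.2,0,0,0],[0,0.42,-0.2,0,0,0]]' >/dev/null; python3 l.py
python3 -m handwheel '[[0,0.4,-0.1,0,0,0],[0,0.4,0,0,0,0]]' >/dev/null; python3 l.py
python3 -m handwheel '[[0,0.4,0.1,0,0,0],[0,0.4,0.2,0,0,0]]' >/dev/null; python3 l.py
```

```text
16.12 local [0.023  0.1339 0.1465] F local [ 1.2  5.  -2.4] M [ 0.8  -0.16 -0.02] yaw -12.9
16.38 local [0.0231 0.1139 0.1488] F local [-0.6  3.4 -0.7] M [ 0.68 -0.17  0.03] yaw -12.9
16.62 local [0.0233 0.0936 0.1409] F local [0.1 1.6 2.5] M [ 0.2  -0.04  0.02] yaw -12.9
```

```bash

python3 -m handwheel '[[0,0.48,0.2,0,0,0]]' >/dev/null; python3 l.py
python3 -m handwheel '[[0,0.3,0.24,0,0,0],[0,0.3,0.24,0,0,0]]' >/dev/null; python3 l.py
python3 -m handwheel '[[0,0.32,0.48,0,0,0]]' >/dev/null; python3 l.py
python3 -m handwheel '[[0,0.23,0.48,0,0,0]]' >/dev/null; python3 l.py
python3 - <<'E'
from h import *
p=bot.grab_frame("side"); cv2.imwrite(f"pics/side6.png",cv2.resize(p["pixels"][110:280,150:380],None,fx=3,fy=3))
E
```

```text
16.75 local [0.0231 0.0817 0.1355] F local [-0.1  1.8 -0.1] M [ 0.4  -0.12  0.03] yaw -12.9
17.0 local [0.0231 0.0668 0.1235] F local [-0.1  0.9 -0.5] M [ 0.06 -0.02 -0.02] yaw -12.9
17.12 local [0.0232 0.059  0.1116] F local [0.1 0.9 0.1] M [ 0.02 -0.01 -0.01] yaw -12.9
17.25 local [0.023  0.0531 0.0991] F local [ 0.1  0.3 -0.9] M [ 0.02 -0.04 -0.01] yaw -12.9
```

View pics/side6.png

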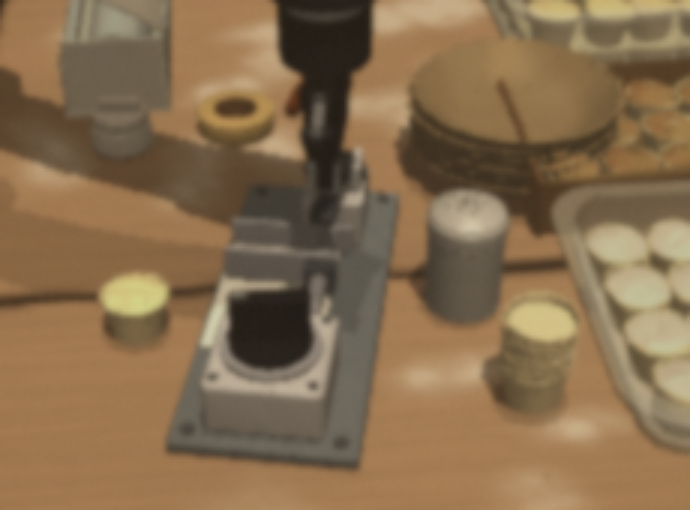

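```bash

python3 -m handwheel '[[0,-0.2,-0.8,0,0,0],[0,-0.2,-1,0,0,0],[0,-0.2,-1,0,0,0],[0,-0.5,-1,0,0,0],[0,-0.9,-1,0,0,0],[0,-0.9,0,0,0,0],[0,-0.9,0,0,0,0],[0,-0.9,0,0,0,0]]' >/dev/null; python3 l.py
python3 -m handwheel '[[0,-0.9,0,0,0,0],[0,-0.9,0,0,0,0],[0,-0.9,0,0,0,0],[0,-0.9,0,0,0,0],[0,-0.9,0,0,0,0],[0,0,0,0,0,0]]' >/dev/null; python3 l.py
python3 - <<'E'
from h import *
import ov
for n in("top","side"):
    p=bot.grab_frame(n); cv2.imwrite(f"pics/{n}7.png",p["pixels"])
    x0,y0,w,h=(120,90,240,210) if n=="top" else (150,110,230,170)
    cv2.imwrite(f"pics/{n}7c.png",cv2.resize(p["pixels"][y0:y0+h,x0:x0+w],None,fx=2.8,fy=2.8,interpolation=cv2.INTER_CUBIC))
    for th in ["dessert_cup_03","flour_shaker","cup_sleeve","lever_tip"]:
        r=bot.trace(p,th); print(n,th,[(round(x["score"],2),np.round(x["point"],1).tolist()) for x in r[:1]])
    if n=="top": ov.ov(p,"top",.5665,-.0145,-180,"pics/ov7_top.png")
E
```

```text
18.3 local [0.0227 0.1728 0.2198] F local [0.9 0.1 0.2] M [-0.01  0.03  0.01] yaw -12.9
19.05 local [0.0221 0.2858 0.2188] F local [ 0.   0.  -0.5] M [-0.04 -0.01  0.01] yaw -12.7
top dessert_cup_03 [(0.95, [232.6, 262.8])]
top flour_shaker [(0.6, [229.4, 131.4])]
top cup_sleeve [(0.97, [290.2, 117.2])]
top lever_tip [(0.78, [194.2, 182.7])]
side dessert_cup_03 [(0.58, [194.3, 210.1])]
side flour_shaker [(0.63, [303.1, 194.2])]
side cup_sleeve [(0.77, [325.6, 225.0])]
side lever_tip [(0.65, [257.0, 169.8])]
```

View pics/side7c.png

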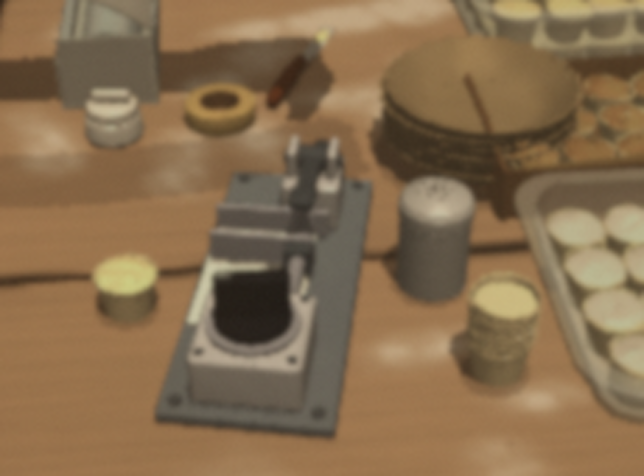

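View pics/top7c.png

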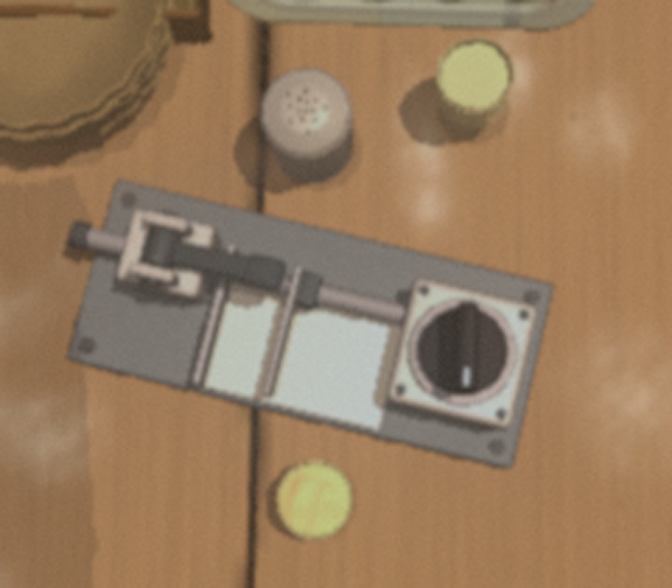

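View pics/ov7_top.png

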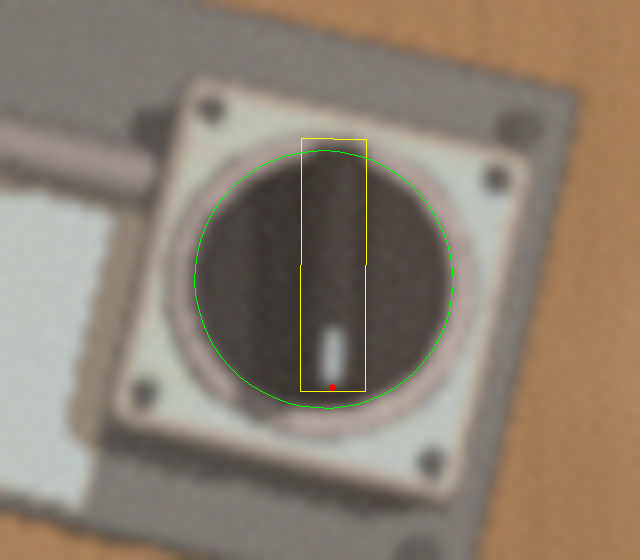

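```bash
python3 - <<'E'
from lev import *
for th in(1.4,1.6,1.83):
    pv,tip,pad=box(.0225,.114,th); e=np.mean(pad[1],0)
    for n,(x0,y0) in(("top",(120,90)),("side",(150,110))): print(th,n,"end in crop",((proj(cal[n],e)-[x0,y0])*2.8).round())
a=cv2.imread("pics/top0.png").astype(int);b=cv2.imread("pics/top7.png").astype(int)
for nm,(x,y) in dict(cup=(231,268),shaker=(229,133),sleeve=(289,120)).items():
    w=22; A=a[y-w:y+w,x-w:x+w].mean(2).astype(np.float32);B=b[y-w:y+w,x-w:x+w].mean(2).astype(np.float32)
    print(nm,cv2.phaseCorrelate(A,B,cv2.createHanningWindow((44,44),cv2.CV_32F)))
print(bot.observe()["clock"])
E
```

```text
1.4 top end in crop [266. 263.]
1.4 side end in crop [300. 165.]
1.6 top end in crop [279. 269.]
1.6 side end in crop [299. 186.]
1.83 top end in crop [287. 275.]
1.83 side end in crop [299. 208.]
cup ((0.6772731895656676, 0.4267294720302033), 0.9985746821650753)
shaker ((0.5820550774117628, 0.4858437915081666), 0.9066292788658613)
sleeve ((0.5440969518972238, 0.495235607228377), 0.8658950607864945)
19.55
```

```bash
python3 - <<'E'
from h import *
a=cv2.imread("pics/top0.png").mean(2).astype(np.float32);b=cv2.imread("pics/top7.png").mean(2).astype(np.float32)
for x,y in((350,230),(380,285),(285,70)):
    w=22;print(cv2.phaseCorrelate(a[y-w:y+w,x-w:x+w],b[y-w:y+w,x-w:x+w],cv2.createHanningWindow((44,44),cv2.CV_32F)))
print(bot.job_done())
E
```

```text
((0.795490460111111, 0.5342258682584315), 1.2847539852283618)
((0.6050332232234119, 0.4742309737228787), 1.1653975630395206)
((0.5967216685522452, 0.34823620897404695), 0.9873708955741223)
the job is handed in; nothing more can be done
None
```

The dial is five clicks clockwise and resting in that click, and the cam lever is over and shut. I handed the job in at about 19.6 s on the robot clock.

- **Clicks:** I gripped the bar and turned it in 3.6° steps while reading the wrist torque. It crossed five crests, at tool yaw of about 113, 88, 62, 37 and 11°, each with a peak of about 0.25 N m. I released it near zero torque, and the white mark ended about 126° clockwise of its start, roughly 25.5° per click. The stop plate moved about 10 mm to -y, about 2 mm per click.
- **Lever:** I pushed it over with shut fingers, with the force staying around 5 N, and it fell away from the fingers as it snapped. Its end shows in both cameras within a few enlarged-image pixels of where the model puts it at 1.83 rad.
- **Neighbours:** The dessert cup, shaker and cup stack show no shift in the top view. They gave the same offset of about 0.5 px as fixed parts of the scene, so I take that as a measuring bias.
- **At hand-in:** the gripper was clear of everything, with the wrist force near zero.

The one disagreement was that the two cameras put the dial axis about 2 to 3 mm apart. I used a value between them. While the dial was gripped, this and a slight downward pull gave up to about 17 N upward and 11 N sideways on the wrist, well under the limit.

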